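# Draw the bolt under the drying rack with the hooked rod

## Task

The wire top of the small drying rack is locked down by a sliding bolt underneath the wires, too deep in for the gripper. Pick up the hooked rod, reach it in through the rack's open front, hook it behind the bolt's upright pin and draw the bolt fully back towards the front of the rack; touch the bolt only with the rod. Then take the rod out of the rack and lay it flat on the bench, without disturbing the comb, the bottle or the jar.

Things in the scene. Friction and masses are not known exactly. Their poses are not given: they have to be found in the camera images.
- rack: Low dark-wood drying rack, fixed: 165 deep (x) x 240 wide (y) x 132 high, mm. Origin at bench level below the pin's place at bolt value 0, mid-width; x points from the open front (edge x=-70) to the back (x=95), z up. Base 16 thick; side boards' inner faces at y=-102 and 102. Front and back are open from z=16 to 114, crossbar above; 6 mm wires 30 apart along x on top.
- rack_mouth (a point): Centre of the rack's open front: rack x=-70, y=0, z=65 mm; axes as the rack's. Behind it, along y=0, the bolt's steel guide and strap stay below z=46 mm (x -25 to 60, |y| under 20), and a steel keeper at the back (x 68 to 88, |y| under 21) reaches z=66.
- bolt (a joint): How far the bolt is drawn, in m: 0 = locked (pushed in towards the back), grows as the bolt slides towards the rack's front (the rack's -x), to a hard stop at 0.055. Friction of about 2.5 N, no spring: it stays where it is left.
- bolt_pin (a point): Middle of the free part of the bolt's upright steel pin, 70 mm above the bench; it moves with the bolt along the rack's x at y = 0. The pin is 12 mm in diameter and stands free from z = 40 to 90 mm, with a 17 mm ball on top (up to z = 107 mm).
- bolt_bar: The sliding bolt: flat steel bar 105 x 16 x 14 mm along the rack's x, with its centre line 33 mm above the bench, carrying the upright pin. Its origin coincides with the rack's origin at joint value 0, and moves with the bolt; axes as the rack's.
- rod: Loose hooked rod, about 150 g: light-wood handle 110 long (x), 22 wide (y), 24 high (z) mm, then a 9 mm aluminium shaft ending in a right-angled hook. Origin at the centre of the handle's underside; x along the rod to the hook, z up as it lies. Shaft centre line at z=12. The hook arm, 9 thick, is level: centre line at x=165, from y=0 to its rounded tip at y=46.5. Starts left or right.
- rod_grip (a point): Centre of the rod's handle, 12 mm above its underside; axes as the rod's. A good place to hold it, fingers closing across the 22 mm width.
- rod_hook (a point): Middle of the hook arm's length, on its centre line: x = 165 mm, y = 21 mm, z = 12 mm in the rod's frame.
- comb: Bystander: wooden marbling comb lying on the bench, bar 180 x 30 x 14 mm along its x, thin steel tines sticking out along +y to y=59 mm. Origin at the centre of the bar's underside. It lies on one side, the rod on the other.
- bottle: Bystander: green squeeze bottle standing on the bench, 60 mm in diameter, 150 mm high. Origin at the centre of its underside.
- jar: Bystander: amber jar with a steel lid standing on the bench, 68 mm in diameter, 90 mm high. Origin at the centre of its underside.

How it is judged:
By the outcome, as a careful person would: the job done as asked, in the order asked, and still so for the second after the job is handed in, with the robot touching nothing.
It also fails if it takes over 58 s, if anything falls off the work surface, if the arm or the gripper's body presses on something with over 40 N, if the wrist force passes 120 N, or if a joint passes its speed limit or range.

## Robot

A 6-joint arm with a two-finger parallel gripper is mounted at the origin on the work surface. World frame = base frame: x ahead of the robot, y to its left, z up, the work surface at z = 0. Lengths are in m, angles in rad, forces in N, time in s.
With the tool pointing down it reaches from about 0.35 to 0.8 m from the base axis. Payload 7.3 kg.
Tool frame: the origin (TCP) lies at the very end of the fingers, on their centre line; the grasp point (between the pads) lies 19 mm behind it; z points along the fingers, x is the direction in which the jaws open and shut, and the axes are right-handed (so a half turn about z gives the same grasp; the last joint's range is limited). The gripper opens to 85 mm and grips with 20 to 120 N. Pads are 22 mm wide; open, the fingers measure 114 mm over their backs; the gripper's body (76 mm by 85 mm) begins 54 mm behind the grasp point. The pads swing forward as they close: fully open they stand 13 mm farther back than shut.
Start: joints at [-1.472, 0.342, 1.524, -0, 1.275, -0.146], TCP at [0.127, -0.509, 0.231] pointing down, gripper open.
Joint ranges: [-2.53, 2.53], [-0.77, 2.02], [0.04, 2.7], [-1, 4.14], [0.28, 2.66], [-3.11, 3.11]. Speed limits (rad/s): [2.57, 2.57, 3.14, 3.14, 3.14, 3.14].

## Interface

Orientations are given as a unit quaternion [w, x, y, z].
In Python, from station import bot, eyes, ticket gives the robot as it stands. The module is installed in compiled form; this text tells all that it offers. Calls block until the motion is done:
- bot.move_to(position, orientation): joint-space move of the TCP to a pose.
- bot.movel(position, attitude=None, rate=0.15, force_limit=None): straight line of the TCP; attitude=None keeps the orientation; rate is the mean speed in m/s. With force_limit (N) it stops when the force on the tool has changed by that much, and returns True; else False.
- bot.move_j(angles): joint-space move.
- bot.release() and bot.gripper_close(squeeze=None): open the fingers fully, or close them until they stop; squeeze is the grip in N (None keeps the last).
- bot.hold(seconds).
- bot.ik(position, orientation): joint angles nearest the present ones, or None.
- bot.sense(): the state.
- eyes.grab_frame(name): name is "scene" or "top"; returns the picture (400x640x3 uint8, red, green, blue); there is no depth.
- eyes.camera_info(name): a dict with "fx", "fy", "cx", "cy" (pixels), "world_to_cam" (4x4, takes a point from world to camera coordinates). Camera axes: x right, y up, looking along -z (the intrinsics and any distortion apply to the point x, -y, -z); pixel columns grow to the right and rows downward; lengths in m; the calibration is good to about 2 mm. A picture is of the moment at which its call begins. camera_info takes no time and is no camera call.
A pose or a line that the arm cannot do raises bot.Unreachable and nothing moves.
- ticket.hand_in(): hands the job in, once; it reports no verdict.
The state is a dict: "clock": time; "joints": joint angles; "joint_vel": joint speeds; "effort": joint torques, N m; "position": TCP position; "tool_rot": TCP orientation; "contact_force": force on the tool from outside, world axes, zero at the start; "wrist_torque": the same for the moment, N m; "grip_width": opening from 0.0 (shut) to 1.0 (fully open).
Only numpy, scipy, OpenCV 4.12 (cv2) and the standard library are available. Lean on these libraries where they do the work, as an engineer would, in place of code of your own. Each camera call takes 0.05 s, during which the arm holds its last target. There are 200 camera calls.

## Working session

There is one attempt and no reset: what is moved stays moved. The work goes in short steps, each a Python script; the robot and the scene stay as the last script left them, time stands still between calls to the robot, and variables do not carry over. Pictures are saved under pics/ and viewed, about 8 in all and at most 12, crops included, and the job is handed in when it is done.

```bash
mkdir -p pics && python3 - <<'E'
from station import bot, eyes
import cv2,json
for n in("scene","top"):
    im=eyes.grab_frame(n); cv2.imwrite(f"pics/{n}0.png",im[:,:,::-1])
    c=eyes.camera_info(n); print(n,{k:(v.tolist() if hasattr(v,'tolist') else v) for k,v in c.items()})
print(bot.sense())
E
```

```text
scene {'fx': 436.18049654190554, 'fy': 436.18049654190554, 'cx': 321.8236650609227, 'cy': 199.6761782314948, 'world_to_cam': [[0.25734484250296663, 0.9662960554932528, 0.006750198167761859, -0.18046461989490395], [-0.6240301152551241, 0.1608505865306658, 0.7646656158527184, 0.27208170209296023], [0.737807595035318, -0.2009950794196751, 0.6443919077372703, -1.7509337031508923], [0.0, 0.0, 0.0, 1.0]]}
top {'fx': 406.3826102067712, 'fy': 406.3826102067712, 'cx': 316.2433930747254, 'cy': 197.63164002244812, 'world_to_cam': [[-0.02220776504649587, -0.9997533207951219, -0.0003357540250496956, 0.022235367899048657], [0.9889531676796691, -0.02201708692787895, 0.14658403739684178, -0.5754372525197704], [-0.1465552704886048, 0.0029232588554417146, 0.9891981637921068, -1.1227944086340842], [0.0, 0.0, 0.0, 1.0]]}
{'clock': 0.1, 'joints': array([-1.47198112e+00,  3.42623230e-01,  1.52487095e+00, -1.65245915e-05,
        1.27539042e+00, -1.45992424e-01]), 'joint_vel': array([ 0.00144091, -0.00357116, -0.00077007,  0.00168869, -0.00043967,
        0.00026443]), 'effort': array([ 1.56026475e-03, -4.34449518e+01, -2.46488929e+01, -5.54006590e-05,
        4.71226274e-03, -1.42554359e-05]), 'position': array([ 0.12723161, -0.50900779,  0.23072857]), 'tool_rot': array([-4.61962737e-04,  7.88154126e-01, -6.15477584e-01, -4.51588759e-04]), 'contact_force': array([-0.76415244, -0.57838628,  0.8069994 ]), 'wrist_torque': array([-0.00224246, -0.05024528,  0.0185539 ]), 'grip_width': 0.9967183701121481}
```

View pics/scene0.png

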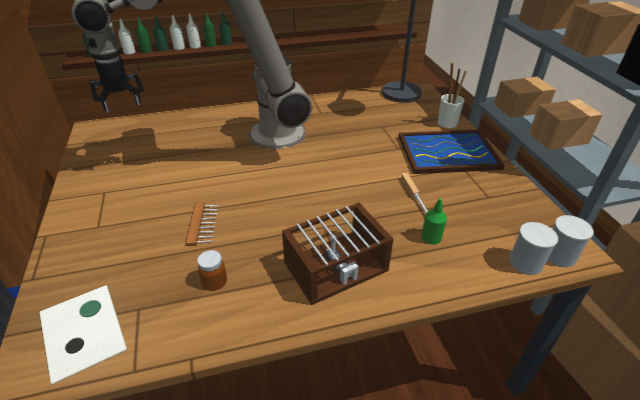

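View pics/top0.png

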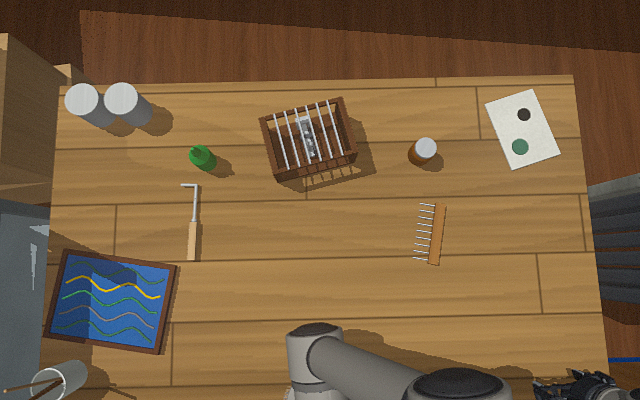

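The rod lies on the left (top view: handle about (192,240), hook about (190,186)). The rack is at about (308,140) with its front towards the robot, the bottle at (202,158), the comb at (435,233) and the jar at (424,150). I'll zoom in on the rod and rack.

```bash
cat > h.py <<'E'
import numpy as np, cv2
from station import bot, eyes, ticket
from scipy.spatial.transform import Rotation as R
def ray(n,u,v):
    c=eyes.camera_info(n);T=np.array(c["world_to_cam"])
    d=np.array([(u-c["cx"])/c["fx"],-(v-c["cy"])/c["fy"],-1.])
    return -T[:3,:3].T@T[:3,3], T[:3,:3].T@d
def onz(n,u,v,z):
    o,d=ray(n,u,v); return o+d*(z-o[2])/d[2]
def proj(n,p):
    c=eyes.camera_info(n);T=np.array(c["world_to_cam"]); q=T[:3,:3]@np.array(p)+T[:3,3]
    return np.array([c["cx"]+c["fx"]*q[0]/-q[2], c["cy"]-c["fy"]*q[1]/-q[2]])
def tri(u1,u2):
    (o1,d1),(o2,d2)=ray("top",*u1),ray("scene",*u2)
    s=np.linalg.lstsq(np.c_[d1,-d2],o2-o1,rcond=None)[0]
    a,b=o1+s[0]*d1,o2+s[1]*d2; return (a+b)/2,np.linalg.norm(a-b)
def crop(im,u0,v0,w,h,k,f):
    cv2.imwrite(f,cv2.resize(im[v0:v0+h,u0:u0+w,::-1],None,fx=k,fy=k,interpolation=cv2.INTER_CUBIC))
E
python3 - <<'E'
from h import *
t=cv2.imread("pics/top0.png")[:,:,::-1]; s=cv2.imread("pics/scene0.png")[:,:,::-1]
a=cv2.resize(t[90:190,255:365],None,fx=5,fy=5,interpolation=cv2.INTER_CUBIC)
b=cv2.resize(t[175:270,170:220],None,fx=5,fy=5,interpolation=cv2.INTER_CUBIC)
o=np.zeros((500,800,3),np.uint8); o[:500,:550]=a; o[:475,550:]=b
cv2.imwrite("pics/z1.png",o[:,:,::-1])
crop(s,275,165,185,140,4,"pics/z2.png")
hsv=cv2.cvtColor(np.ascontiguousarray(t),cv2.COLOR_RGB2HSV)
m=((hsv[...,1]<70)&(hsv[...,2]>110)).astype(np.uint8)
ys,xs=np.nonzero(m[178:225,175:215]); print("shaft rows", [(r+178,round(xs[ys==r].mean()+175,1),(ys==r).sum()) for r in np.unique(ys)])
E
```

```text
shaft rows [(np.int64(183), np.float64(185.0), np.int64(9)), (np.int64(184), np.float64(188.5), np.int64(18)), (np.int64(185), np.float64(189.0), np.int64(17)), (np.int64(186), np.float64(193.8), np.int64(5)), (np.int64(187), np.float64(195.5), np.int64(4)), (np.int64(188), np.float64(195.5), np.int64(4)), (np.int64(189), np.float64(195.5), np.int64(4)), (np.int64(190), np.float64(195.0), np.int64(3)), (np.int64(191), np.float64(195.5), np.int64(4)), (np.int64(192), np.float64(195.0), np.int64(3)), (np.int64(193), np.float64(195.0), np.int64(3)), (np.int64(194), np.float64(195.0), np.int64(3)), (np.int64(195), np.float64(195.0), np.int64(3)), (np.int64(196), np.float64(195.0), np.int64(3)), (np.int64(197), np.float64(195.0), np.int64(3)), (np.int64(198), np.float64(195.0), np.int64(3)), (np.int64(199), np.float64(195.0), np.int64(3)), (np.int64(200), np.float64(195.0), np.int64(3)), (np.int64(201), np.float64(194.5), np.int64(4)), (np.int64(202), np.float64(194.5), np.int64(4)), (np.int64(203), np.float64(194.5), np.int64(4)), (np.int64(204), np.float64(194.5), np.int64(4)), (np.int64(205), np.float64(194.5), np.int64(4)), (np.int64(206), np.float64(194.0), np.int64(3)), (np.int64(207), np.float64(194.0), np.int64(3)), (np.int64(208), np.float64(194.5), np.int64(4)), (np.int64(209), np.float64(194.0), np.int64(3)), (np.int64(210), np.float64(194.0), np.int64(3)), (np.int64(211), np.float64(194.0), np.int64(3)), (np.int64(212), np.float64(194.0), np.int64(3)), (np.int64(213), np.float64(194.0), np.int64(3)), (np.int64(214), np.float64(194.0), np.int64(3)), (np.int64(215), np.float64(194.0), np.int64(3)), (np.int64(216), np.float64(194.0), np.int64(3)), (np.int64(217), np.float64(193.5), np.int64(4)), (np.int64(218), np.float64(193.5), np.int64(4)), (np.int64(219), np.float64(193.5), np.int64(6)), (np.int64(220), np.float64(193.0), np.int64(5)), (np.int64(221), np.float64(193.0), np.int64(5))]
```

View pics/z1.png

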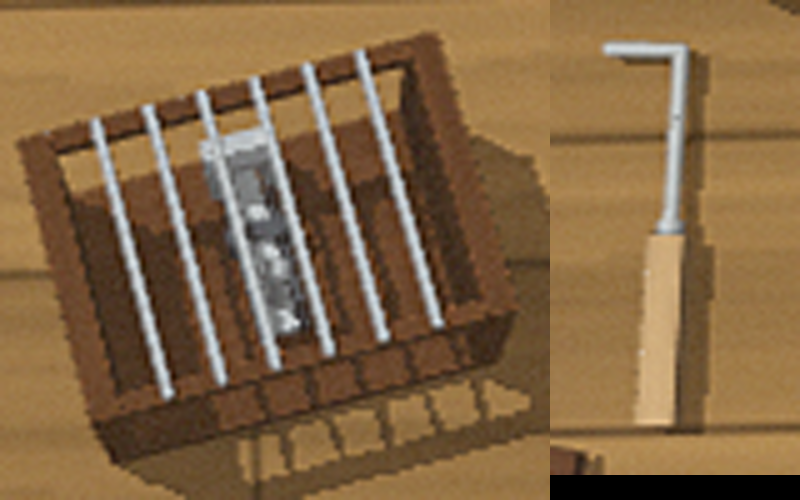

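View pics/z2.png

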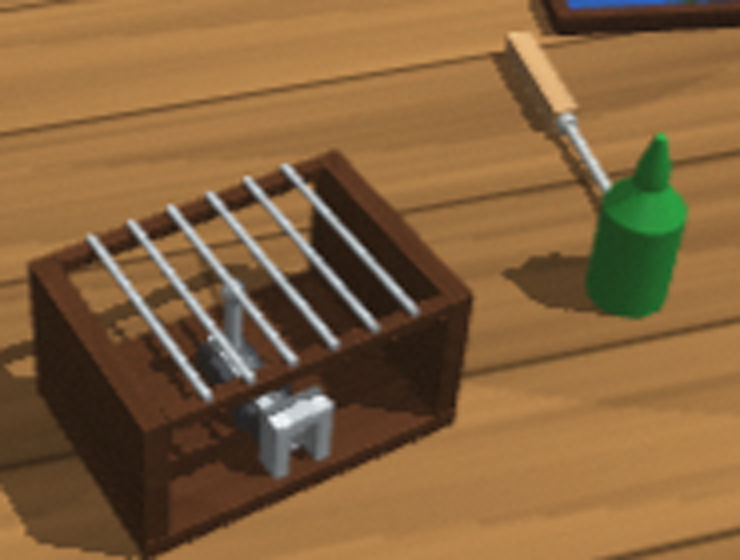

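The zoom shows the rack's four top corners in both views, the keeper on the side away from the robot, and the pin's ball at about (307,132) in the top view. The rod's hook points to +y. Next I compute the poses.

```bash
python3 - <<'E'
from h import *
T=lambda x,y:((x+.5)/5-.5+255,(y+.5)/5-.5+90)
Q=lambda x,y:((x+.5)/5-.5+170,(y+.5)/5-.5+175)
S=lambda x,y:((x+.5)/4-.5+275,(y+.5)/4-.5+165)
mod=np.array([[95,120],[95,-120],[-70,-120],[-70,120]])/1e3
tp=[T(18,143),T(438,35),T(518,312),T(100,420)]; sc=[S(470,295),S(148,430),S(35,265),S(335,155)]
def fit(W):
    W=np.array(W)[:,:2]; a=mod-mod.mean(0); b=W-W.mean(0)
    th=np.arctan2((a[:,0]*b[:,1]-a[:,1]*b[:,0]).sum(),(a*b).sum())
    r=np.array([[np.cos(th),-np.sin(th)],[np.sin(th),np.cos(th)]]); t=W.mean(0)-r@mod.mean(0)
    print("rack",t.round(4),"yaw",th.round(4),"resid mm",((W-(mod@r.T+t))*1e3).round(1).tolist()); return t,th,r
A=fit([onz("top",*p,.132) for p in tp]); B=fit([onz("scene",*p,.132) for p in sc])
C=fit([tri(a,b)[0] for a,b in zip(tp,sc)]); print("tri",[(tri(a,b)[0].round(3).tolist(),round(tri(a,b)[1]*1e3,1)) for a,b in zip(tp,sc)])
print("ball top view @z.1",onz("top",*T(258,213),.1)[:2], "scene ball",onz("scene",*S(233,288),.1)[:2])
# rod
im=cv2.imread("pics/top0.png"); h=cv2.cvtColor(im,cv2.COLOR_BGR2HSV)
m=(h[...,1]<70)&(h[...,2]>110)
P=[]
for r in range(189,217):
    x=np.nonzero(m[r,185:205])[0]+185; P.append(onz("top",x.mean(),r,.012)[:2])
P=np.array(P);d=np.linalg.svd(P-P.mean(0))[2][0];d*=np.sign(d[0]); print("shaft yaw",np.arctan2(d[1],d[0]))
he=onz("top",*Q(657,423),.020)[:2]; hf=onz("top",*Q(667,233),.024)[:2]; ho=onz("top",*Q(683,49),.012)[:2]; tip=onz("top",*Q(604,49),.012)[:2]
print("handle end",he,"front",hf,"len",np.linalg.norm(he-hf),"hook corner",ho,"tip",tip, "arm",np.linalg.norm(tip-ho),"yaw end-corner",np.arctan2(*(ho-he)[::-1]), "dist hf-ho",np.linalg.norm(hf-ho))
for n,q in (("mid handle top",(662,328)),): print(n,onz("top",*Q(*q),.024)[:2])
# handle outline
c=im[215:265,180:205]; g=cv2.cvtColor(c,cv2.COLOR_BGR2HSV); print(g[25,:,:].tolist())
E
```

```text
rack [0.7228 0.0241] yaw 0.2441 resid mm [[-1.3, -0.6], [-2.7, 1.6], [0.1, 3.4], [3.9, -4.3]]
rack [0.7366 0.0241] yaw 0.2458 resid mm [[-3.0, -4.7], [-4.9, 3.1], [2.4, 5.7], [5.5, -4.1]]
rack [0.7263 0.0258] yaw 0.2437 resid mm [[-1.5, -1.3], [-2.1, 1.3], [0.3, 3.1], [3.3, -3.1]]
tri [([0.788, 0.164, 0.122], np.float64(0.8)), ([0.845, -0.066, 0.123], np.float64(4.2)), ([0.688, -0.104, 0.12], np.float64(5.4)), ([0.633, 0.122, 0.121], np.float64(3.7))]
ball top view @z.1 [0.7524219  0.03352746] scene ball [0.72204559 0.02414406]
shaft yaw -0.03502641206913555
handle end [0.40218633 0.05688959] front [0.51057014 0.04915111] len 0.1086597180659795 hook corner [0.62050148 0.03816101] tip [0.62154197 0.08487403] arm 0.046724604427570655 yaw end-corner -0.08557736788642832 dist hf-ho 0.11047932092935858
mid handle top [0.45601342 0.05297126]
[[18, 144, 149], [17, 143, 152], [17, 141, 147], [16, 135, 151], [18, 139, 150], [16, 133, 153], [18, 144, 145], [17, 126, 162], [17, 102, 195], [17, 99, 203], [18, 102, 207], [18, 102, 209], [17, 103, 206], [17, 100, 204], [17, 106, 198], [15, 111, 174], [16, 125, 96], [16, 125, 104], [17, 143, 109], [17, 127, 104], [15, 134, 101], [17, 163, 117], [18, 146, 154], [18, 144, 149], [17, 132, 154]]
```

```bash
python3 - <<'E'
from h import *
T=lambda x,y:((x+.5)/5-.5+255,(y+.5)/5-.5+90)
Q=lambda x,y:((x-550+.5)/5-.5+170,(y+.5)/5-.5+175)
S=lambda x,y:((x+.5)/4-.5+275,(y+.5)/4-.5+165)
for p in ((258,213),(272,262)): a,e=tri(T(*p),S(233,288)); print("ball cand",a.round(4),round(e*1e3,1))
print("pin foot scene z.04", onz("scene",*S(230,350),.045).round(4))
mod=np.array([[95,120],[95,-120],[-70,-120],[-70,120]])/1e3
tp=[T(18,143),T(438,35),T(518,312),T(100,420)]; sc=[S(470,295),S(148,430),S(35,265),S(335,155)]
for z in(.120,.126):
  for n,pp in(("top",tp),("scene",sc)):
    W=np.array([onz(n,*p,z)[:2] for p in pp]); a=mod-mod.mean(0); b=W-W.mean(0)
    th=np.arctan2((a[:,0]*b[:,1]-a[:,1]*b[:,0]).sum(),(a*b).sum()); r=np.array([[np.cos(th),-np.sin(th)],[np.sin(th),np.cos(th)]]);t=W.mean(0)-r@mod.mean(0)
    print(z,n,t.round(4),th.round(4),((W-t)@r*1e3).round(1).tolist())
he=onz("top",*Q(657,423),.024)[:2]; hf=onz("top",*Q(667,233),.024)[:2]; ho=onz("top",*Q(679,49),.012)[:2]; tip=onz("top",*Q(604,49),.012)[:2]
yaw=np.arctan2(*(ho-he)[::-1]);x=np.array([np.cos(yaw),np.sin(yaw)])
print("end",he,"front",hf,"L",np.linalg.norm(he-hf),"hook",ho,"tip",tip,"arm",np.linalg.norm(tip-ho),"yaw",yaw,"dist f-h (110)",np.linalg.norm(hf-ho))
print("grip from end",he+x*.055,"from front",hf-x*.055,"from hook",ho-x*.165, "bottle~",onz("top",202,158,.1)[:2])
im=cv2.imread("pics/top0.png")
h=cv2.cvtColor(im,cv2.COLOR_BGR2HSV); m=((h[...,1]<118)&(h[...,1]>80)&(h[...,2]>165)).astype(np.uint8); m[:, :182]=0;m[:,205:]=0;m[:218]=0;m[265:]=0
k,l,st,ce=cv2.connectedComponentsWithStats(m); i=1+st[1:,4].argmax(); print(st[i],ce[i],onz("top",*ce[i],.022)[:2])
ys,xs=np.nonzero(l==i);W=np.array([onz("top",u,v,.024)[:2] for u,v in zip(xs,ys)]);d=np.linalg.svd(W-W.mean(0))[2][0];print("handle yaw",np.arctan(d[1]/d[0]), np.ptp((W-W.mean(0))@d))
E
```

```text
ball cand [0.7437 0.0255 0.1216] 15.6
ball cand [0.7234 0.025  0.1012] 2.5
pin foot scene z.04 [0.7263 0.0221 0.045 ]
0.12 top [0.7265 0.0243] 0.2441 [[94.5, 121.0], [93.7, -119.1], [-70.0, -118.1], [-68.2, 116.2]]
0.12 scene [0.7251 0.0279] 0.2458 [[92.1, 117.9], [92.2, -117.6], [-67.4, -116.8], [-66.9, 116.4]]
0.126 top [0.7247 0.0242] 0.2441 [[94.0, 120.4], [93.2, -118.5], [-69.5, -117.4], [-67.7, 115.5]]
0.126 scene [0.7309 0.026 ] 0.2458 [[91.5, 117.0], [91.6, -116.7], [-66.8, -115.9], [-66.3, 115.6]]
end [0.40915634 0.37009734] front [0.51763599 0.36681306] L 0.10852935438431155 hook [0.62779871 0.36576956] tip [0.62878671 0.41012558] arm 0.0443670231336204 yaw -0.019791294563840437 dist f-h (110) 0.11016766723458292
grip from end [0.46414557 0.36900889] from front [0.46264676 0.36790151] from hook [0.46283103 0.36903491] bottle~ [0.68500409 0.32286031]
[187 222  10  38 273] [191.40659341 240.88278388] [0.46120886 0.37073426]
handle yaw -0.0328647648270591 0.10586508643916927
```

The measurements agree. The ball triangulates to (0.723, 0.025, 0.101), which matches the rack fit, and the rod lengths match those given (108/110, 110, and arm 44/46.5). Next I check IK along the whole path, then grasp the rod and bring it in front of the rack.

```bash
cat >> h.py <<'E'
O=np.array([.7242,.0250]); TH=.2445; DZ=-.010   # rack; TCP height minus shaft height
GR=np.array([.463,.369]); RY=-.028
def quat(y):
    c,s=np.cos(y),np.sin(y)
    q=R.from_matrix(np.array([[-s,c,0],[c,s,0],[0,0,-1.]])).as_quat(); return q[[3,0,1,2]]
def hk(hx,sy,z,yaw=TH):   # TCP so that hook arm centre line is at rack x hx, shaft at rack y sy, height z
    c,s=np.cos(TH),np.sin(TH); p=O+np.array([[c,-s],[s,c]])@np.array([hx-.165,sy]); return np.r_[p,z+DZ]
E
python3 - <<'E'
from h import *
q=quat(RY);Q=quat(TH)
for p,o in [(np.r_[GR,.2],q),(np.r_[GR,.002],q),(hk(-.11,-.063,.21),Q),(hk(-.11,-.063,.07),Q),(hk(.024,-.063,.07),Q),(hk(.024,-.021,.07),Q),(hk(-.05,-.021,.07),Q)]: print(p.round(3),bot.ik(p,o))
bot.move_to(np.r_[GR,.2],q); print(bot.sense()["clock"])
bot.movel(np.r_[GR,.03],rate=.15); print(bot.movel(np.r_[GR,.002],rate=.05,force_limit=8),bot.sense()["position"])
bot.gripper_close(70); s=bot.sense(); print(s["clock"],s["grip_width"],s["contact_force"])
bot.movel(np.r_[GR,.2],rate=.2)
bot.move_to(hk(-.11,-.063,.21),Q); bot.movel(hk(-.11,-.063,.07),rate=.12)
s=bot.sense();print(s["clock"],s["grip_width"],s["position"],s["contact_force"])
t=eyes.grab_frame("top");c=eyes.grab_frame("scene")
cv2.imwrite("pics/t1.png",t[:,:,::-1]);cv2.imwrite("pics/s1.png",c[:,:,::-1])
o=np.zeros((600,800,3),np.uint8);o[:,:400]=cv2.resize(t[90:240,255:355],None,fx=4,fy=4,interpolation=2);o[:,400:]=cv2.resize(c[165:315,275:375],None,fx=4,fy=4,interpolation=2);cv2.imwrite("pics/z3.png",o[:,:,::-1])
E
```

```text
[0.463 0.369 0.2  ] [ 5.43491721e-01  4.89489136e-01  1.38003477e+00 -4.44089210e-16
  1.27206875e+00 -9.99304606e-01]
[0.463 0.369 0.002] [ 5.43491721e-01  7.22180540e-01  1.57639914e+00 -4.44089210e-16
  8.43012975e-01 -9.99304606e-01]
[ 0.473 -0.103  0.2  ] [-3.72587658e-01  2.96186172e-01  1.68339735e+00 -4.44089210e-16
  1.16200913e+00 -2.18788399e+00]
[ 0.473 -0.103  0.06 ] [-3.72587658e-01  4.86259607e-01  1.85158171e+00 -4.44089210e-16
  8.03751334e-01 -2.18788399e+00]
[ 0.603 -0.07   0.06 ] [-2.42316522e-01  6.62278741e-01  1.49421691e+00 -4.44089210e-16
  9.85097002e-01 -2.05761285e+00]
[ 0.592 -0.03   0.06 ] [-1.78911693e-01  6.41969675e-01  1.53619542e+00 -4.44089210e-16
  9.63427556e-01 -1.99420802e+00]
[ 0.521 -0.047  0.06 ] [-2.37476538e-01  5.40501285e-01  1.74317925e+00 -4.44089210e-16
  8.57912119e-01 -2.05277286e+00]
3.3833
False [0.46304838 0.36901884 0.00188845]
5.9833 0.23886936658203675 [ 0.22973552 -0.71409746  3.84823681]
10.1667 0.24333134609502058 [ 0.47308794 -0.10281022  0.0605813 ] [ 0.15052106  0.3629063  -1.04168511]
```

View pics/z3.png

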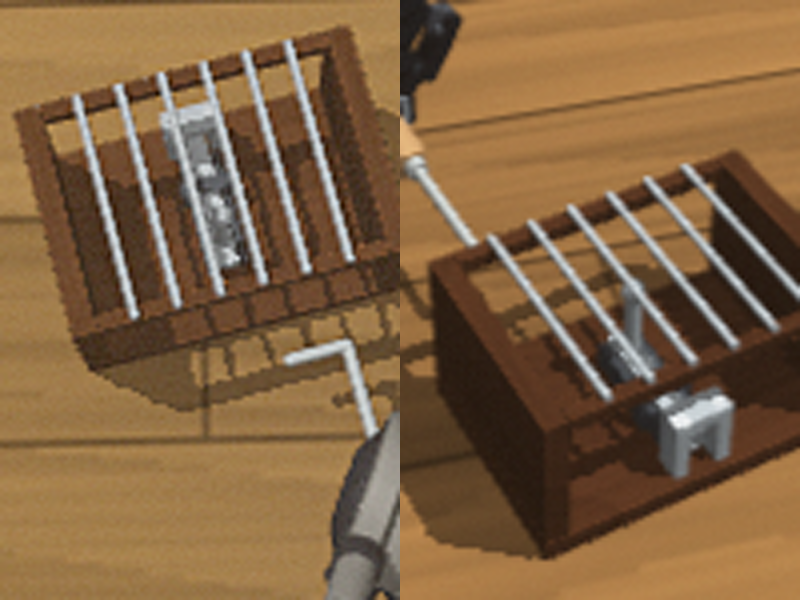

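The rod is held, with the hook in front of the opening and right of the pin (top view: corner about (341,177), tip about (326,179)). I check this against the expected pose, then insert and hook if it agrees within 6 mm.

```bash
python3 - <<'E'
from h import *
c,s=np.cos(TH),np.sin(TH); M=np.array([[c,s],[-s,c]])
rk=lambda u,v,z:(M@(onz("top",u,v,z)[:2]-O)*1e3).round(1)
T=lambda x,y:((x+.5)/4-.5+255,(y+.5)/4-.5+90)
cor=rk(*T(347,347),.07); tip=rk(*T(287,359),.07); print("corner (exp -110,-63)",cor,"tip (exp -110,-17)",tip,"ball",rk(*T(218,214),.1))
# height check: hook-side shaft at handle junction seen in scene at (415,165)/4
if abs(cor-[-110,-63]).max()<6 and abs(tip-[-110,-17]).max()<6:
    for p in(hk(.024,-.063,.07),): print("stop",bot.movel(p,rate=.09,force_limit=8))
    print("stop",bot.movel(hk(.024,-.021,.07),rate=.08,force_limit=8)); s_=bot.sense();print(s_["clock"],s_["contact_force"],s_["position"])
t=eyes.grab_frame("top");c=eyes.grab_frame("scene")
o=np.zeros((600,800,3),np.uint8);o[:,:400]=cv2.resize(t[90:240,255:355],None,fx=4,fy=4,interpolation=2);o[:,400:]=cv2.resize(c[165:315,275:375],None,fx=4,fy=4,interpolation=2);cv2.imwrite("pics/z4.png",o[:,:,::-1])
E
```

```text
corner (exp -110,-63) [-111.9  -62.5] tip (exp -110,-17) [-109.1  -19.3] ball [-3.1  1.8]
stop False
stop False
12.5833 [ 0.28153227  0.78197888 -1.91450213] [ 0.59262003 -0.02930305  0.0601087 ]
```

View pics/z4.png

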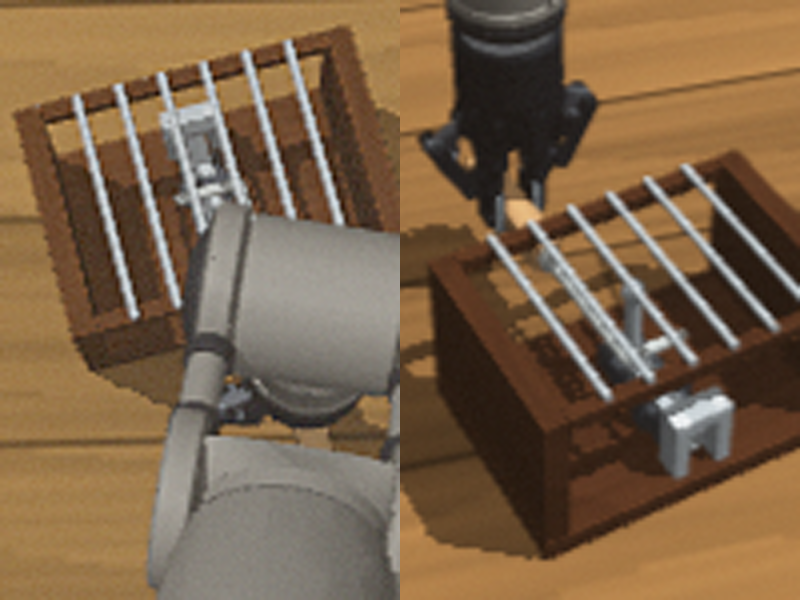

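In the scene crop the hook arm (650–685, 340) lies behind the pin (632, 310). Now I pull until the hard stop.

```bash
python3 - <<'E'
from h import *
print(bot.movel(hk(-.060,-.021,.07),rate=.04,force_limit=14)); s=bot.sense()
c,n=np.cos(TH),np.sin(TH); M=np.array([[c,n],[-n,c]])
print(s["clock"],"hook x",M@(s["position"][:2]-O)+[.165,0],"F rack",M@s["contact_force"][:2])
bot.hold(.3);s=bot.sense();print("hook x",M@(s["position"][:2]-O)+[.165,0],"F rack",M@s["contact_force"][:2])
t=eyes.grab_frame("top");c=eyes.grab_frame("scene");cv2.imwrite("pics/s5.png",c[:,:,::-1])
crop(c,275,165,100,140,4,"pics/z5.png")
E
```

```text
True
14.2083 hook x [-0.04240257 -0.02134412] F rack [1.89996387 0.85550846]
hook x [-0.04240057 -0.02112589] F rack [ 2.92073424 -0.60161434]
```

View pics/z5.png

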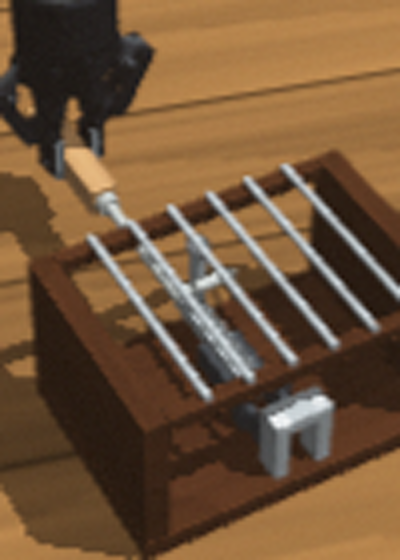

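It stopped at hook x = -42 mm (about -44.5 expected). I pull again slowly and harder to confirm the hard stop, and locate the ball.

```bash
python3 - <<'E'
from h import *
c,n=np.cos(TH),np.sin(TH); M=np.array([[c,n],[-n,c]])
print("ball before",M@(onz("scene",(233.5)/4-.5+275,(288.5)/4-.5+165,.0985)[:2]-O),"now",M@(onz("scene",197.5/4-.5+275,243.5/4-.5+165,.0985)[:2]-O))
for lim in (18,):
    st=bot.movel(hk(-.060,-.021,.07),rate=.02,force_limit=lim); s=bot.sense();print(st,s["clock"],"hook",M@(s["position"][:2]-O)+[.165,0],"F",M@s["contact_force"][:2])
print(s["grip_width"])
E
```

```text
ball before [-0.00358167  0.00047337] now [-0.0529478  0.0005631]
True 15.025 hook [-0.04230981 -0.02170796] F [2.78025599 0.57266191]
0.24329406815964044
```

```bash
python3 - <<'E'
from h import *
c,n=np.cos(TH),np.sin(TH); M=np.array([[c,n],[-n,c]])
st=bot.movel(hk(-.055,-.021,.07),rate=.01,force_limit=12); s=bot.sense();print(st,s["clock"],M@(s["position"][:2]-O)+[.165,0],"F",M@s["contact_force"][:2])
print(bot.movel(hk(-.036,-.0215,.07),rate=.03,force_limit=8)); print(bot.movel(hk(-.036,-.063,.07),rate=.06,force_limit=8))
print(bot.movel(hk(-.12,-.063,.07),rate=.1,force_limit=8)); s=bot.sense();print(s["clock"],s["position"])
t=eyes.grab_frame("top");c=eyes.grab_frame("scene");cv2.imwrite("pics/t6.png",t[:,:,::-1]);cv2.imwrite("pics/s6.png",c[:,:,::-1])
o=np.zeros((600,800,3),np.uint8);o[:,:400]=cv2.resize(t[90:210,265:345],None,fx=5,fy=5,interpolation=2);o[:,400:]=cv2.resize(c[180:300,285:365],None,fx=5,fy=5,interpolation=2);cv2.imwrite("pics/z6.png",o[:,:,::-1])
E
```

```text
True 15.5917 [-0.04221019 -0.02211564] F [ 2.33768821 -0.85196757]
False
False
False
17.775 [ 0.46361319 -0.10520021  0.06018077]
```

View pics/z6.png

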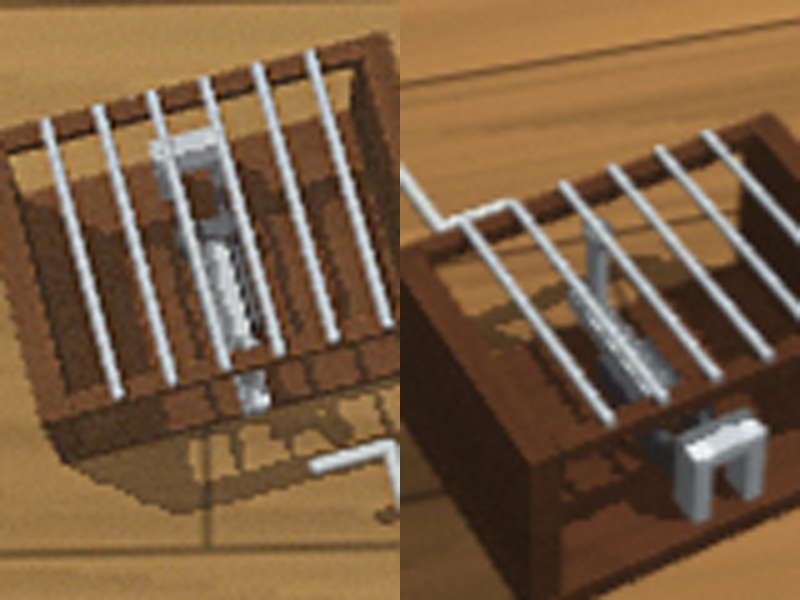

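```bash
python3 - <<'E'
from h import *
c,n=np.cos(TH),np.sin(TH); M=np.array([[c,n],[-n,c]])
rk=lambda nm,u,v,z:(M@(onz(nm,u,v,z)[:2]-O)*1e3).round(1)
print("bar front end now",rk("top",(258.5)/5-.5+265,412.5/5-.5+90,.033),"before",rk("top",(288.5)/5-.5+255,332.5/5-.5+90,.033))
a,e=tri((235.5/5-.5+265,347/5-.5+90),(597.5/5-80-.5+285,233/5-.5+180)); print("ball tri",a,e, M@(a[:2]-O))
print("ball scene",rk("scene",597.5/5-80-.5+285,233/5-.5+180,.0985))
q=quat(RY)
bot.movel(hk(-.12,-.063,.21),rate=.2); bot.move_to(np.r_[GR,.2],q)
bot.movel(np.r_[GR,.03],rate=.2); print(bot.movel(np.r_[GR,.0025],rate=.03,force_limit=5)); s=bot.sense(); print(s["position"],s["contact_force"],s["clock"])
bot.hold(.2); bot.release(); bot.movel(np.r_[GR,.2],rate=.15); bot.move_j([-1.472,.342,1.524,0,1.275,-.146]); s=bot.sense(); print(s["clock"],s["grip_width"])
t=eyes.grab_frame("top");cv2.imwrite("pics/t7.png",t[:,:,::-1]); cv2.imwrite("pics/s7.png",eyes.grab_frame("scene")[:,:,::-1])
b=cv2.imread("pics/top0.png")[:,:,::-1]
for nm,(u,v,w,h) in dict(bottle=(185,140,35,35),jar=(405,130,40,40),comb=(405,195,50,75),rod=(175,178,35,90)).items():
    print(nm,"mean abs diff",np.abs(t[v:v+h,u:u+w].astype(int)-b[v:v+h,u:u+w]).mean().round(1))
E
```

```text
bar front end now [-73.5   0.7] before [-24.1  -0.6]
ball tri [0.67537975 0.01631631 0.09774808] 0.007647717057221089 [-0.04947033  0.00339255]
ball scene [-50.3  -0.5]
True
[0.46266033 0.36880956 0.00240616] [-0.30794808  0.27269948  5.71304881] 22.3417
27.9417 0.996365530368861
bottle mean abs diff 3.4
jar mean abs diff 2.8
comb mean abs diff 2.8
rod mean abs diff 5.5
```

View pics/t7.png

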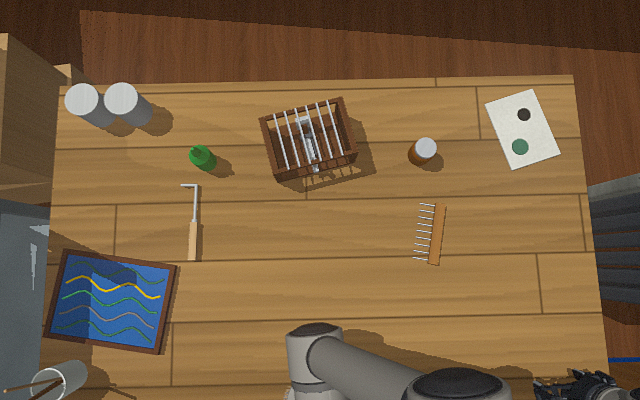

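Bystanders are unmoved and the rod lies where it started. However, pixel travel reads about 49 mm against the 55 mm expected, although three pulls stopped hard at the same place. I overlay predicted pin positions to settle it before handing in.

```bash
python3 - <<'E'
from h import *
c,n=np.cos(TH),np.sin(TH)
W=lambda x,y,z:np.r_[O+np.array([[c,-n],[n,c]])@[x,y],z]
o=np.zeros((560,800,3),np.uint8)
def put(f,nm,u0,v0,w,h,k,X,Y,vals):
    im=cv2.resize(cv2.imread(f)[v0:v0+h,u0:u0+w],None,fx=k,fy=k,interpolation=2)
    for v,col in vals:
        for z in(.107,.090,.040):
            p=(proj(nm,W(-v,0,z))-[u0,v0]+.5)*k-.5; cv2.circle(im,tuple(p.round().astype(int).tolist()),2,col,-1)
    o[Y:Y+h*k,X:X+w*k]=im
A=[(0,(0,0,255))];B=[(.045,(255,0,255)),(.055,(0,255,0))]
put("pics/scene0.png","scene",310,210,50,70,8,0,0,A); put("pics/s7.png","scene",310,210,50,70,8,400,0,B)
cv2.imwrite("pics/z8.png",o)
E
```

```text
(no output)
```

View pics/z8.png

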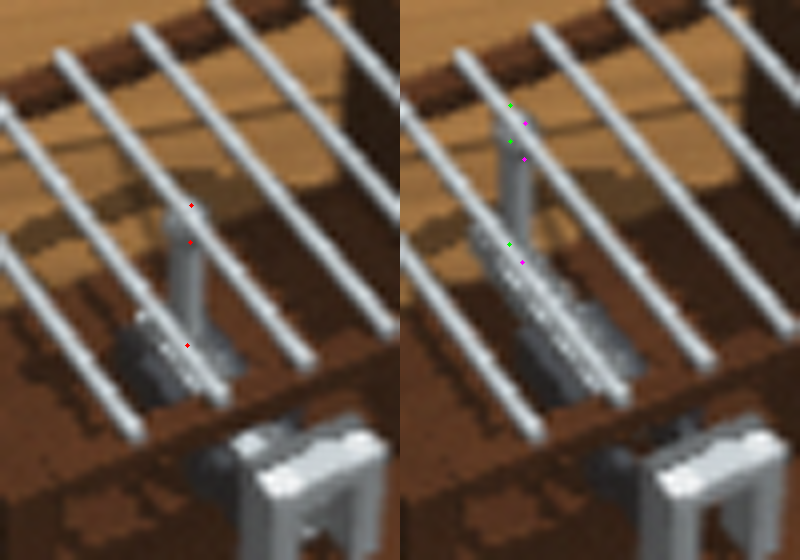

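The overlay puts the pin between the 45 mm (magenta) and 55 mm (green) markers, with a few mm of reading error. I check two things numerically: whether the bolt recoiled after the pull (s5 against s7), and the hook's actual height.

```bash
python3 - <<'E'
from h import *
g=lambda f:cv2.imread(f,0).astype(np.float32)
s5,s6,s7,s0=g("pics/s5.png"),g("pics/s6.png"),g("pics/s7.png"),g("pics/scene0.png")
# ball/pin head region, s5 & s6 vs s7
for nm,im in(("s5",s5),("s6",s6)):
    tpl=s7[222:238,320:329]; r=cv2.matchTemplate(im[214:246,314:336],tpl,cv2.TM_CCOEFF_NORMED); i=np.unravel_index(r.argmax(),r.shape); print(nm,"shift",i[1]-6,i[0]-8,r.max().round(3)); print(np.abs(im[222:238,320:329]-tpl).mean())
print("hook corner tri",tri((390.5/5-.5+265,447/5-.5+90),(440.5/5-80-.5+285,226/5-.5+180)))
c,n=np.cos(TH),np.sin(TH)
W=lambda x,z:np.r_[O+np.array([[c],[n]])[:,0]*x,z]
for a in(0,-.05,-.055): print(a,"top ball px",proj("top",W(a,.0985)).round(1),"scene",proj("scene",W(a,.0985)).round(1))
t0,t7=cv2.imread("pics/top0.png").astype(int),cv2.imread("pics/t7.png").astype(int)
d=np.abs(t7-t0).max(2); ys,xs=np.nonzero(d[100:185,290:335]>45); print("top change rows",ys.min()+100,ys.max()+100)
# intensity along the bolt's axis (y=0) at bar height, now and before
for z in(.040,):
    X=np.arange(-.09,-.009,.003); P=np.array([proj("top",W(x,z)) for x in X],np.float32)
    f=lambda im:cv2.remap(im.astype(np.float32).mean(2),P[:,0][None],P[:,1][None],1)[0].round().astype(int)
    for x,a,b in zip(X,f(t0),f(t7)): print(round(x*1e3),a,b,end=" | ")
E
```

```text
s5 shift 6 8 0.679
15.180555
s6 shift 0 0 0.999
1.1388888
hook corner tri (array([ 0.62273078, -0.06530709,  0.0737692 ]), np.float64(0.0007037683003732734))
0 top ball px [309.5 142.1] scene [333.4 237.5]
-0.05 top ball px [314.2 159. ] scene [324.2 226.1]
-0.055 top ball px [314.7 160.7] scene [323.3 225. ]
top change rows 124 178
-90 102 102 | -87 105 102 | -84 103 100 | -81 79 69 | -78 73 75 | -75 53 92 | -72 61 151 | -69 70 206 | -66 76 189 | -63 64 169 | -60 65 120 | -57 72 98 | -54 67 92 | -51 60 72 | -48 64 57 | -45 75 72 | -42 74 72 | -39 72 72 | -36 62 96 | -33 52 118 | -30 51 140 | -27 88 180 | -24 166 196 | -21 189 181 | -18 171 170 | -15 180 178 | -12 157 190 |
```

```bash
python3 - <<'E'
import cv2,numpy as np
o=np.hstack([cv2.resize(cv2.imread(f)[210:280,305:355],None,fx=8,fy=8,interpolation=cv2.INTER_NEAREST) for f in("pics/s5.png","pics/s7.png")])
for i in range(0,800,40): cv2.line(o,(i,0),(i,6),(0,255,255),1)
for j in range(0,560,40): cv2.line(o,(0,j),(6,j),(0,255,255),1);cv2.line(o,(400,j),(406,j),(0,255,255),1)
cv2.imwrite("pics/z9.png",o)
E
```

```text
(no output)
```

View pics/z9.png

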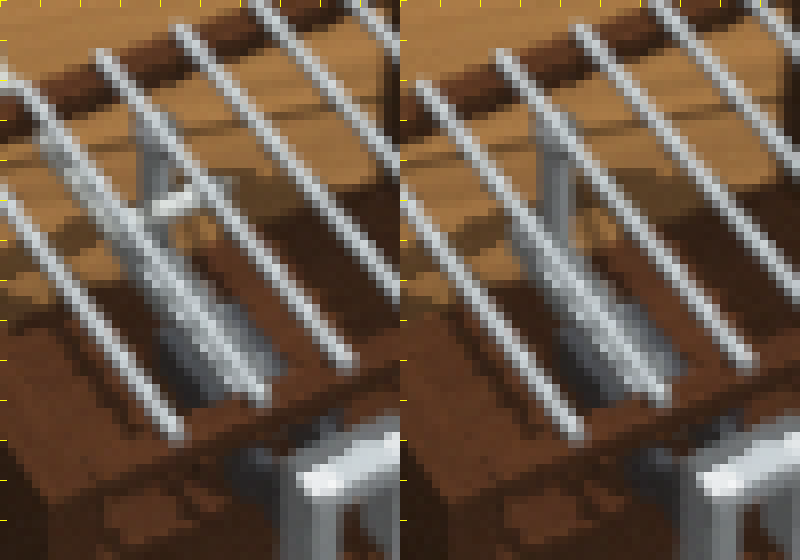

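In the two panels the pin is at the same place during the pull and after release (column 155 against 555 - 400, same row), so the bolt did not recoil. Three pulls of 12–18 N against roughly 2.5 N of friction all ended at the same point, so this is the hard stop. Handing in.

```bash
python3 -c "
from station import bot,ticket
print(bot.sense()['clock']); ticket.hand_in()"
```

```text
28.0417
the job is handed in; nothing more can be done
```

I drew the bolt back with the hooked rod until it stopped hard, took the rod out of the rack and laid it back where it started. I handed in at 28 s of robot time. One check disagreed: the camera reads less bolt travel than the full 55 mm.

**Hard stop:** Three pulls, with force limits of 14, 18 and 12 N against about 2.5 N of friction, all stopped within 0.2 mm of the same place. The pin was at the same image position during the pull and after the rod was out, so the bolt did not spring back.

**Rod and bystanders:** The last top view shows the rod on the bench in its original spot, and the comb, bottle and jar unmoved. The rod met no resistance going into or coming out of the rack.

**The disagreement:** Pixel readings of the pin, its ball and the bar end gave about 47–53 mm of travel. The arm's own position puts the pin at about 53 mm. Part of the gap is probably the wires hiding the ball and the cameras under-reading depth by up to about 4%. I trusted the repeated hard stop and did not pull again, so full travel was not confirmed by camera.

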